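Clear the pile and open the stock box

ROBOT

A 6-joint arm with a two-finger parallel gripper is mounted at the origin on a cart in front of the work surface, level with it; the furniture and walls round the work are solid. World frame = base frame: x ahead of the robot, y to its left, z up, the work surface at z = 0. Lengths are in mm, angles in rad, forces in N, time in s.
With the tool pointing down it reaches from about 225 to 725 mm from the base axis. Payload 3.1 kg.
Tool frame: the origin (TCP) lies on the centre line of the jaws, within the pads' length; the fingertips stand 11 mm ahead of it and the grasp point (between the pads) lies 8 mm behind it (bot.tcp_to_tips is the distance from the TCP to the fingertips, in mm); z points along the fingers, y is the line along which they close (so a half turn about z gives the same grasp; the last joint's range is limited). The gripper opens to 85 mm and grips with 20 to 120 N. Pads are 22 mm wide; open, the fingers measure 114 mm over their backs; the gripper's body (76 mm by 85 mm) begins 54 mm behind the grasp point. The pads swing forward as they close: fully open they stand 13 mm farther back than shut.
Start: joints at [1.039, 0.048, 0.099, 1.622, 0, 1.443], TCP at [206.287, 482.766, 242.312] pointing down, gripper open.
Joint ranges: [-2.91, 2.91], [-0.99, 1.94], [-1.21, 1.42], [-2.12, 2.29], [-1.49, 1.47], [-3.14, 3.14]. Speed limits (rad/s): [2.79, 2.79, 3.14, 3.14, 3.14, 3.14].

INTERFACE

Orientations are given as a unit quaternion [x, y, z, w].
In Python, from bench import bot gives the robot as it stands. The module is installed in compiled form; this text tells all that it offers.
- The arm moves only by the tool arm_command, never from a script. Its argument "targets" is a list that holds one entry, the list of rows, each a list of 5 numbers: the opening, from -1 (shut) to 1 (fully open), then the shift along the tool's x, y, z each as a share of 0.05 m, from -1 to 1, then the turn about the tool's z as a share of 10 degrees, from -1 to 1. In form: [[[fingers, dx, dy, dz, yaw], ...]]. A call has 1 to 5 rows; each row shifts and turns the commanded pose from where the row before left it, along the tool's axes as they then stand; what a row does not reach is not made up. A row lasts 1/8 s, in which the tool goes at most 62.5 mm and 10.7 degrees, less where a joint would pass 70% of its speed; a pose out of reach is approached as far as the arm can. A call with a number of a shift or a turn outside -1 to 1 is refused whole. A call with a gripper value outside its range is refused whole. The fingers move at their own pace and stop on an object; "force" is the grip in N (left out, the last holds). Time passes only in rows, so rows that do not move let the fingers close. It gives the time, the measured TCP pose, the force, the opening and the grip force at its end, in the units of the state.
- bot.read_state(): the state, without advancing time (a new reading comes with each control period).
- bot.get_image(name): name is "side" or "top" or "wrist"; returns (picture, depth): 480x640x3 uint8, blue, green, red; 480x640 float32, mm along the optical axis (not along the pixel's ray), 0 where there is no reading.
- bot.camera_info(name): a dict with "vfov" (degrees; the focal length in pixels is half the picture's height over the tangent of half this angle, whatever the lens; pixels are square), "cx", "cy" (the principal point, pixels), "world_from_camera" (4x4, takes a point from camera to world coordinates). Camera axes: x right, y up, looking along -z (the intrinsics and any distortion apply to the point x, -y, -z); pixel columns grow to the right and rows downward; lengths in mm; the calibration is good to about 2 mm. The wrist camera is an equidistant fisheye: a pixel r from the principal point sees the ray r / f radians off the axis. A picture is of the moment at which its call begins: read the wrist's pose just before it. camera_info takes no time and is no camera call; for the wrist camera it gives the pose at the moment of the call.
- bot.close_job(): hands the job in; it is judged then, once.
The state is a dict: "time": time; "joint_positions": joint angles; "qd": joint speeds; "joint_torque": joint torques, N m; "tool_pos": TCP position; "tcp_rot": TCP orientation; "force": force on the tool from outside, world axes, zero at the start; "moment": the same for the moment, N m; "finger_gap": finger opening in mm; "finger_force": force on a finger pad.
Only numpy, scipy, OpenCV 4.12 (cv2) and the standard library are available. Lean on these libraries where they do the work, as an engineer would, in place of code of your own. Each camera call takes 0.05 s, during which the arm holds its last target. There are 200 camera calls.

TASK

Clear the pile off the stock box's cover one piece at a time from the top: stand the thread spool upright in the middle of the red tray, then lay the wax block in the middle of the yellow tray, then the carton in the middle of the blue tray. Then turn both brass turn buttons aside, parallel to their rails, and last lift the wooden cover out by its pull bar and lay it flat, pull bar up, centred and square on the green board.

Things in the scene. Friction and masses are not known exactly. Their poses are not given: they have to be found in the camera images.
- spool: Spool of off-white thread, upright, 29 mm in diameter, 41 mm high, about 30 g; on top of the pile at the start. Origin: centre of its underside; z up along its axis.
- wax: Amber-orange block of wax with rounded corners, lying flat, 32 mm along its x, 50 mm along its y, 18 mm high, about 40 g; middle of the pile, under the spool. Origin: centre of its underside.
- carton: Small brown closed cardboard carton with a pale label, 46 mm along its x, 62 mm along its y, 28 mm high, about 60 g; bottom of the pile, standing on the box cover. Origin: centre of its underside.
- cover: Light wooden cover panel, 120 (x) x 140 (y) x 9 mm, about 150 g. Origin: centre of underside. Dark pull bar on top, centred at y = -46: 60 (x) x 14 (y) x 16 mm high. At first the cover lies loose in the frame of a fixed wooden box (192 x 172 mm, same centre and axes), 3 mm play, top flush with the rails, 55 mm above the bench; the pile stands 24 mm off its centre toward +y.
- button_near (a joint): Brass bar 50 x 14 x 14 mm on the box's rail nearer the robot, 1 to 15 mm above the rail. Pivot (dark screw) at the cover's starting x = -81, y = 0 mm, 32 mm from the bar's inner end. Angle in rad, counter-clockwise from above +; 0: square to the rail, lapping 14 mm over the cover (starts within 0.3); clear of it from 1.2 either way; stops at 1.6. Friction 0.04 N m; pinch at the pivot and turn.
- button_far (a joint): The same brass turn button on the box's rail farther from the robot, pivot at the cover's starting x = +81, y = 0 mm; at 0 its inner end points back toward the robot over the cover. Same measures, signs, stops and friction.
- red_tray: Fixed shallow square red plastic tray, 92 x 92 mm outside, 84 x 84 mm inside, floor 15 mm and rim 19 mm above the bench. Origin: centre of its underside, on the bench. The three trays lie left of an upright wooden side wall with tool handles (y about 0.01 to 0.07, up to 0.2 m high), the box and green board right of it: carry things over it.
- yellow_tray: Fixed shallow square yellow plastic tray, same size and origin as the red one.
- blue_tray: Fixed shallow square blue plastic tray, same size and origin as the red one.
- green_mat: Fixed flat green board, 140 mm along its x, 160 mm along its y, 15 mm thick: the cover's place. Origin: centre of its underside, on the bench.

How it is judged (in metres and radians):
On the way, in this order (a step that is already met when the one before it is completed fails the run):
1. the spool stands in the middle of the red tray, left at rest (horizontal distance between spool and red_tray below 0.015 m and z of spool in the frame of red_tray between 0.012 and 0.019 m and angle between spool's own z axis and vertical below 0.08 rad and linear speed of spool below 0.02 m/s and contact force between the fingers and spool below 0.1 N), for 0.2 s.
2. the wax stands in the middle of the yellow tray, left at rest (horizontal distance between wax and yellow_tray below 0.015 m and z of wax in the frame of yellow_tray between 0.012 and 0.019 m and angle between wax's own z axis and vertical below 0.08 rad and linear speed of wax below 0.02 m/s and contact force between the fingers and wax below 0.1 N), for 0.2 s.
3. the carton stands in the middle of the blue tray, left at rest (horizontal distance between carton and blue_tray below 0.015 m and z of carton in the frame of blue_tray between 0.012 and 0.019 m and angle between carton's own z axis and vertical below 0.08 rad and linear speed of carton below 0.02 m/s and contact force between the fingers and carton below 0.1 N), for 0.2 s.
4. both turn buttons are turned clear of the cover ((value of joint button_near above 1.2 rad or value of joint button_near below -1.2 rad) and (value of joint button_far above 1.2 rad or value of joint button_far below -1.2 rad)), for 0.2 s.
5. the cover lies flat and square on the green board (horizontal distance between cover and green_mat below 0.015 m and z of cover in the frame of green_mat between 0.012 and 0.019 m and angle between cover's own z axis and vertical below 0.08 rad and angle between the x axis of cover and the x axis of green_mat, either way round below 0.15 rad and linear speed of cover below 0.02 m/s), for 0.2 s.
At the end, for the whole second after the job is handed in: Spool in red, wax in yellow, carton in blue tray, on its floor, upright within 0.08 rad, centre within 15 mm of the tray's; both buttons 1.2 rad or more from square; cover flat on the green board, bar up, centre within 15 mm, square within 0.15 rad either way round; all at rest (all of step 4 and all of step 5 and horizontal distance between spool and red_tray below 0.015 m and z of spool in the frame of red_tray between 0.012 and 0.019 m and angle between each of spool, wax, carton's own z axis and vertical below 0.08 rad and linear speed of each of spool, wax, carton below 0.02 m/s and horizontal distance between wax and yellow_tray below 0.015 m and z of wax in the frame of yellow_tray between 0.012 and 0.019 m and horizontal distance between carton and blue_tray below 0.015 m and z of carton in the frame of blue_tray between 0.012 and 0.019 m); the robot touches nothing.
It also fails if it takes over 136 s, if anything falls off the work surface, if the arm or the gripper's body presses on something with over 40 N, if the wrist force passes 120 N, or if a joint passes its speed limit or range.

## Working session

There is one attempt and no reset: what is moved stays moved. The work goes in short steps, Python scripts to look and compute and a tool call to move; the robot and the scene stay as the last step left them, time stands still between calls to the robot, and variables do not carry over. Pictures are saved under pics/ and viewed, at most 14 in all, crops included, and the job is handed in when it is done.

Besides the shell and the picture viewer there is one more tool, called in YAML: its name, and indented under it one key for each argument. arm_command: Moves the arm, as the interface text tells. Its arguments: {"type":"object","properties":{"targets":{"type":"array"},"force":{"type":"number"}},"required":["targets"]}

```bash
mkdir -p pics
cat > h.py <<'E'
import numpy as np, cv2
from bench import bot
def grab(n,save=None):
    ci=bot.camera_info(n); im,d=bot.get_image(n)
    if save: cv2.imwrite(f'pics/{save}.png',im)
    return im,d,ci
def pts(d,ci):
    h,w=d.shape; f=h/2/np.tan(np.radians(ci['vfov'])/2)
    u,v=np.meshgrid(np.arange(w),np.arange(h))
    P=np.stack([(u-ci['cx'])/f*d,-(v-ci['cy'])/f*d,-d,np.ones_like(d)],-1)
    return (P@np.array(ci['world_from_camera']).T)[...,:3]
E
python3 - <<'E'
from h import *
s=bot.read_state(); print(s)
for n in('top','side'):
    im,d,ci=grab(n,n+'0'); print(n,ci); np.savez(n+'0.npz',im=im,d=d)
E
```

```text
{'time': 0.0, 'joint_positions': array([1.03916542e+00, 4.87251102e-02, 9.75816612e-02, 1.62200004e+00,
       1.66202382e-05, 1.44301366e+00]), 'qd': array([-0.00122782,  0.00080958,  0.00139071,  0.00017261, -0.00294107,
        0.0013472 ]), 'joint_torque': array([ 1.08994768e-04, -3.38781667e+01,  3.20015788e+01,  2.02051469e-02,
       -7.69688654e-05,  1.15388369e-05]), 'tool_pos': array([206.00113739, 482.25490209, 241.12236164]), 'tcp_rot': array([ 2.00554600e-01,  9.79681823e-01, -1.10767874e-03, -3.87827857e-04]), 'force': array([-0.55939609,  0.10253297, -0.22437584]), 'moment': array([ 0.00997752, -0.01019944,  0.00085002]), 'finger_force': 0.0, 'finger_gap': 85.04625789056108}
top {'vfov': 51.94084571836317, 'cx': 330.4226614604583, 'cy': 235.33467018935693, 'world_from_camera': array([[ 1.41059839e-02,  9.94612090e-01, -1.02702543e-01,
         4.38253127e+02],
       [-9.99760579e-01,  1.57477027e-02,  1.51919197e-02,
         3.01270409e+01],
       [ 1.67273961e-02,  1.02463657e-01,  9.94596096e-01,
         1.07777773e+03],
       [ 0.00000000e+00,  0.00000000e+00,  0.00000000e+00,
         1.00000000e+00]])}
side {'vfov': 47.71248957710187, 'cx': 323.53907322325995, 'cy': 242.88034867728302, 'world_from_camera': array([[ 8.86691444e-01,  3.07904505e-01, -3.44924774e-01,
         1.40910145e+02],
       [-4.62345722e-01,  5.96651512e-01, -6.55929422e-01,
        -6.83918079e+02],
       [ 3.83626424e-03,  7.41081500e-01,  6.71404121e-01,
         8.00227329e+02],
       [ 0.00000000e+00,  0.00000000e+00,  0.00000000e+00,
         1.00000000e+00]])}
```

View pics/top0.png

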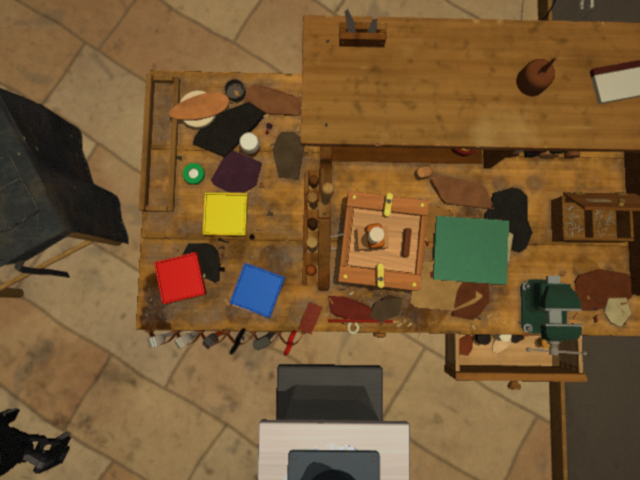

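View pics/side0.png

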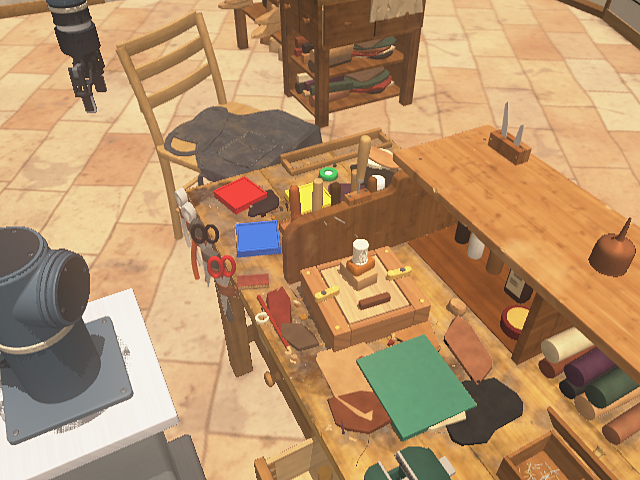

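The top view shows the red tray at about (180,278), yellow (225,214), blue (257,290), the box centred near (384,242), the spool at (376,235), buttons at (388,205) and (380,275), and the green board at (471,250). The side view confirms a spool/wax/carton stack.

```bash
cat >> h.py <<'E'
def blob(P,im,m,zr=None):
    if zr: m=m&(P[...,2]>zr[0])&(P[...,2]<zr[1])
    m=cv2.morphologyEx(m.astype(np.uint8),cv2.MORPH_OPEN,np.ones((3,3)))
    n,l,st,c=cv2.connectedComponentsWithStats(m)
    if n<2: return None
    k=1+np.argmax(st[1:,4]); q=P[l==k]
    r=cv2.minAreaRect(q[:,:2].astype(np.float32))
    return np.round(r[0],1),np.round(r[1],1),round(r[2],1),np.round(np.median(q[:,2]),1),len(q)
E
python3 - <<'E'
from h import *
for n in('top','side'):
    z=np.load(n+'0.npz'); im=z['im'];d=z['d'];ci=bot.camera_info(n);P=pts(d,ci)
    H=cv2.cvtColor(im,cv2.COLOR_BGR2HSV);h,s,v=[H[...,i].astype(int) for i in range(3)]
    X,Y,Z=P[...,0],P[...,1],P[...,2]
    print(n)
    W=(abs(Y)<900)&(X>100)&(X<800)
    print('red',blob(P,im,W&((h<6)|(h>174))&(s>190)&(v>120),(5,30)))
    print('yel',blob(P,im,W&(h>24)&(h<35)&(s>180)&(v>100),(5,30)))
    print('blu',blob(P,im,W&(h>100)&(h<125)&(s>120),(5,30)))
    print('grn',blob(P,im,W&(h>65)&(h<95)&(s>100),(5,30)))
    B=(Y<20)&(Y>-200)&(X>250)&(X<620)
    print('box',blob(P,im,B,(45,62)))
    for a,b in((120,200),(98,112),(76,92)): print(a,b,blob(P,im,B,(a,b)))
    print('bar',blob(P,im,B&(v<110)&(s>80),(64,80)))
    print('btn1',blob(P,im,B&(h>20)&(h<32)&(s>140)&(v>120)&(X<400),(58,80)))
    print('btn2',blob(P,im,B&(h>20)&(h<32)&(s>140)&(v>120)&(X>400),(58,80)))
    Zs=Z[(d>0)&(X>550)&(X<1100)&(Y<0)&(Y>-500)&(Z>150)]; print('shelf',np.percentile(Zs,[1,50,99]) if len(Zs) else 0)
    S=(X>480)&(X<1000)&(Y<20)&(Y>-300)&(Z>150); print('shelf xmin',X[S].min() if S.any() else 0)
    S=(Z>40)&(Z<260)&(Y>0)&(Y<90)&(X>200)&(X<700);print('wall y',np.percentile(Y[S],[1,99]),'z',Z[S].max(), 'x',np.percentile(X[S],[1,99]))
E
```

```text
top
red (array([452.6, 335.9]), array([93.4, 92.5]), 14.3, np.float64(15.0), 1852)
yel (array([591.3, 242.8]), array([92., 91.]), 0.5, np.float64(14.7), 1663)
blu (array([428.4, 169.1]), array([91.1, 91.1]), 70.9, np.float64(14.9), 1807)
grn (array([680.8, 316.7]), array([43.3, 41.1]), 89.6, np.float64(12.1), 196)
box (array([533.8, -96.8]), array([172.4, 188.5]), 84.2, np.float64(54.3), 5654)
120 200 (array([538.9, -71.6]), array([27.3, 27.2]), 0.5, np.float64(141.4), 177)
98 112 (array([522.9, -76.3]), array([10.9, 28.5]), 8.2, np.float64(101.1), 70)
76 92 (array([537.8, -49.8]), array([44.4, 20.2]), 4.6, np.float64(82.5), 218)
bar (array([ 530.4, -141.5]), array([11.9, 57.5]), 83.8, np.float64(70.2), 167)
btn1 None
btn2 (array([472.7, -87.8]), array([24.8, 12.9]), 0.1, np.float64(69.6), 88)
shelf [196.43344752 206.37753291 254.67549482]
shelf xmin 481.4246034932304
wall y [ 9.18787738 82.85652313] z 259.99616543593083 x [347.65972493 698.24094657]
side
red None
yel None
blu (array([425.5, 167.3]), array([97.8, 91. ]), 71.2, np.float64(16.3), 1204)
grn None
box (array([532.6, -98.2]), array([176.5, 191.2]), 84.4, np.float64(55.7), 5379)
120 200 (array([525.8,   4. ]), array([187.7,  32. ]), 0.0, np.float64(140.6), 1348)
98 112 (array([523.6,  15.4]), array([  7.7, 189.2]), 89.7, np.float64(105.1), 428)
76 92 (array([523.6,  15. ]), array([  8.3, 190.2]), 89.6, np.float64(84.1), 493)
bar None
btn1 None
btn2 None
shelf [188.13249887 207.59834384 263.32738594]
shelf xmin 480.30785624878064
wall y [12.13973432 81.69084002] z 259.76307068667325 x [342.86103276 697.55056096]
```

Run:
```python
from h import *
print(bot.tcp_to_tips)
z=np.load('top0.npz'); im=z['im'];d=z['d'];ci=bot.camera_info('top');P=pts(d,ci)
H=cv2.cvtColor(im,cv2.COLOR_BGR2HSV);h,s,v=[H[...,i].astype(int) for i in range(3)];X,Y,Z=P[...,0],P[...,1],P[...,2]
print('grn',blob(P,im,(h>60)&(h<95)&(s>80)&(Y<-150)&(X<700),(5,30)))
for x0 in range(300,860,40):
    S=(d>0)&(X>=x0)&(X<x0+40)
    f=lambda a,b: np.round(np.max(Z[S&(Y>a)&(Y<b)],initial=-1))
    print(x0,'wall',f(0,85),'trays',f(110,380),'box',f(-200,-10),'mat',f(-370,-210))
```

```text
11.0
grn (array([ 522.3, -291.5]), array([158.6, 137.5]), 86.5, np.float64(14.4), 4483)
300 wall 59.0 trays 67.0 box 7.0 mat -1.0
340 wall 58.0 trays 65.0 box 14.0 mat 12.0
380 wall 17.0 trays 23.0 box 15.0 mat 13.0
420 wall 211.0 trays 24.0 box 76.0 mat 20.0
460 wall 216.0 trays 24.0 box 77.0 mat 20.0
500 wall 216.0 trays 22.0 box 150.0 mat 21.0
540 wall 195.0 trays 24.0 box 145.0 mat 21.0
580 wall 299.0 trays 24.0 box 75.0 mat 20.0
620 wall 183.0 trays 22.0 box 71.0 mat 15.0
660 wall 210.0 trays 20.0 box 212.0 mat 210.0
700 wall 212.0 trays 52.0 box 211.0 mat 211.0
740 wall 211.0 trays 52.0 box 212.0 mat 211.0
780 wall 211.0 trays 31.0 box 212.0 mat 303.0
820 wall 211.0 trays 31.0 box 211.0 mat 299.0
```

arm_command:
  targets:
    - [[1,0,0,-0.8,-0.9],[1,0,0,0,-0.83],[1,0,0,0,0]]
  force: 30

```text
time: 0.48
tool_pos: [206.3, 482.8, 282.2]
tcp_rot: [0.052, 0.999, -0.0, -0.0]
force: [0.1, 1.0, 0.3]
finger_gap: 85.4
finger_force: 0.0
```

arm_command:
  targets:
    - [[1,-0.7,-0.98,0,0],[1,-0.7,-0.98,0,0],[1,-0.7,-0.98,0,0],[1,-0.7,-0.98,0,0],[1,-0.7,-0.98,0,0]]

```text
time: 1.1
tool_pos: [355.7, 219.4, 281.3]
tcp_rot: [0.052, 0.999, -0.0, -0.001]
force: [1.4, 0.5, 0.1]
finger_gap: 85.6
finger_force: 0.0
```

arm_command:
  targets:
    - [[1,-0.7,-0.98,0,0],[1,-0.7,-0.98,0,0],[1,-0.7,-0.98,0,0],[1,-0.7,-0.98,0,0],[1,-0.7,-0.98,0,0]]

```text
time: 1.72
tool_pos: [504.9, -42.1, 281.3]
tcp_rot: [0.053, 0.999, 0.0, -0.001]
force: [1.0, 1.0, 1.1]
finger_gap: 85.6
finger_force: 0.0
```

arm_command:
  targets:
    - [[1,-0.7,-0.98,0,0],[1,0,0,0,0],[1,0,0,0,0]]

```text
time: 2.1
tool_pos: [533.9, -92.4, 281.1]
tcp_rot: [0.052, 0.999, 0.001, -0.001]
force: [0.5, -0.1, -1.2]
finger_gap: 85.5
finger_force: 0.0
```

Run:
```python
from h import *
im,d,ci=grab('wrist','w0'); np.savez('w0.npz',im=im,d=d,M=ci['world_from_camera']); print(ci)
z=np.load('top0.npz');d=z['d'];ci=bot.camera_info('top');P=pts(d,ci);X,Y,Z=P[...,0],P[...,1],P[...,2]
for a in (-300,-250,-150,-100,-50):
    S=(abs(Z-210)<8)&(abs(Y-a)<15)&(d>0); print(a,np.sort(X[S])[:4])
```

```text
{'vfov': 65.70646984690485, 'cx': 315.80912258958267, 'cy': 237.7823535020885, 'world_from_camera': array([[ 1.03639770e-01, -9.45161755e-01, -3.09722545e-01,
         4.53844592e+02],
       [ 9.94614489e-01,  9.87694524e-02,  3.14103949e-02,
        -8.51399059e+01],
       [ 9.03222186e-04, -3.11309897e-01,  9.50308020e-01,
         4.13071529e+02],
       [ 0.00000000e+00,  0.00000000e+00,  0.00000000e+00,
         1.00000000e+00]])}
-300 [694.256756   694.46448334 695.26506014 695.31142519]
-250 [694.67279131 694.73683323 694.77488386 694.91884917]
-150 [694.80973738 695.01277455 695.01807576 695.03764111]
-100 [695.06152319 695.20047719 695.32162301 695.47995651]
-50 [694.75392747 694.8835843  695.03996977 695.16705223]
```

View pics/w0.png

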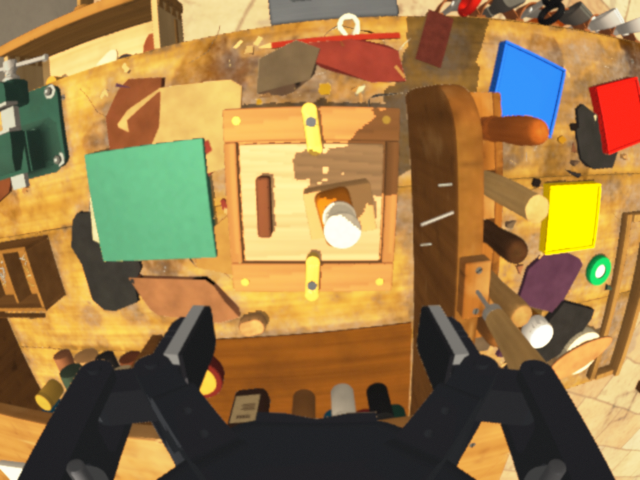

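The wrist view shows the box between (232,110) and (390,280), buttons at (312,128) and (313,275), spool (342,228) on wax (333,203) and carton (340,205), bar (264,205), the three trays on the right and the green board at (152,200).

```bash
cat >> h.py <<'E'
def wpts(d,ci):
    M=np.array(ci['world_from_camera']); h,w=d.shape; f=h/2/np.tan(np.radians(ci['vfov'])/2)
    u,v=np.meshgrid(np.arange(w),np.arange(h)); a=u-ci['cx'];b=v-ci['cy'];r=np.hypot(a,b)+1e-9;t=np.tan(np.minimum(r/f,1.5))/r
    P=np.stack([a*t*d,-b*t*d,-d,np.ones_like(d)],-1)
    return (P@M.T)[...,:3]
def scene(n,save=None,old=None):
    if old: z=np.load(old); im,d=z['im'],z['d']; ci=bot.camera_info(n)
    else: im,d,ci=grab(n,save)
    if old and 'M' in z: ci['world_from_camera']=z['M']
    P=(wpts if n=='wrist' else pts)(d,ci)
    H=cv2.cvtColor(im,cv2.COLOR_BGR2HSV).astype(int)
    P[d<=0]=np.nan
    return im,P,H[...,0],H[...,1],H[...,2]
E
python3 - <<'E'
from h import *
im,P,h,s,v=scene('wrist',old='w0.npz');X,Y,Z=P[...,0],P[...,1],P[...,2]
print('red',blob(P,im,((h<6)|(h>174))&(s>190)&(Y>250),(5,30)))
print('yel',blob(P,im,(h>24)&(h<35)&(s>180)&(Y>150),(5,30)))
print('blu',blob(P,im,(h>100)&(h<125)&(s>120)&(Y>80),(5,30)))
print('grn',blob(P,im,(h>60)&(h<95)&(s>80)&(Y<-190),(5,30)))
B=(Y<0)&(Y>-200)&(X>400)&(X<640)
print('box',blob(P,im,B,(48,60)))
print('spooltop',blob(P,im,B,(132,155)))
print('waxtop',blob(P,im,B&(s>150),(95,108)),blob(P,im,B,(95,108)))
print('cartontop',blob(P,im,B,(76,92)))
print('bar',blob(P,im,B&(v<130)&(Y<-120),(62,80)))
for c in(X<500,X>570): print('btn',blob(P,im,B&c,(63,80)))
print(im[203,333],h[203,333],s[203,333],Z[203,333],Z[225,342],Z[190,362])
for y in range(0,100,10):
  S=(Y>y)&(Y<y+10)&(X>350)&(X<680); k=np.nanargmax(np.where(S,Z,-9)); print(y,Z.flat[k].round(),X.flat[k].round(),end='; ')
t,Pt,ht,st,vt=scene('top',old='top0.npz')
B=(Pt[...,1]<0)&(Pt[...,1]>-200)&(Pt[...,0]>420)&(Pt[...,0]<640)
for c in(Pt[...,0]<500,Pt[...,0]>570): print('btn top',blob(Pt,t,B&c,(62,80)))
E
```

```text
red (array([453.3, 333.6]), array([97.2, 92.9]), 14.1, np.float64(15.2), 2921)
yel (array([593.7, 242.7]), array([93.6, 97.8]), 89.4, np.float64(15.3), 3356)
blu (array([426.3, 168.5]), array([92.8, 88. ]), 70.9, np.float64(15.2), 4198)
grn (array([ 522.2, -294.7]), array([164.2, 140.4]), 86.6, np.float64(15.1), 13174)
box (array([535.8, -89.7]), array([156.7, 191.4]), 84.3, np.float64(55.0), 17642)
spooltop (array([538.1, -73.1]), array([28.6, 28.1]), 84.4, np.float64(142.1), 1075)
waxtop (array([523.6, -78.1]), array([15.8, 31.9]), 14.0, np.float64(100.8), 475) (array([528.3, -77. ]), array([25.3, 31.8]), 13.1, np.float64(101.0), 638)
cartontop (array([536.5, -53.1]), array([47. , 25.6]), 5.0, np.float64(83.0), 958)
bar (array([ 533.7, -137.5]), array([1., 5.]), 83.8, np.float64(69.6), 12)
btn (array([461.3, -89.5]), array([48.8, 14.8]), 1.9, np.float64(70.0), 767)
btn (array([ 608.6, -104.8]), array([14.3, 49.8]), 83.4, np.float64(70.0), 635)
[214 245 253] 24 39 104.36849987455429 141.50386174300155 83.32521564892943
0 147.0 534.0; 10 268.0 588.0; 20 271.0 584.0; 30 271.0 586.0; 40 216.0 468.0; 50 217.0 466.0; 60 130.0 499.0; 70 15.0 361.0; 80 3.0 372.0; 90 3.0 403.0; btn top (array([461.6, -87.9]), array([47. , 13.2]), 1.3, np.float64(69.7), 161)
btn top (array([ 609.6, -104.2]), array([14.3, 48.1]), 81.8, np.float64(69.2), 154)
```

arm_command:
  targets:
    - [[1,-0.05,0.41,0.8,0],[1,0,0,1,0],[1,0,0,0.9,0],[1,0,0,0.56,0],[1,0,0,0,0]]

```text
time: 2.78
tool_pos: [536.3, -70.3, 116.8]
tcp_rot: [0.05, 0.999, 0.001, -0.003]
force: [-0.2, -0.5, 0.7]
finger_gap: 85.4
finger_force: 0.0
```

arm_command:
  targets:
    - [[-1,0,0,0,0],[-1,0,0,0,0],[-1,0,0,0,0],[-1,0,0,0,0],[-1,0,0,0,0]]

```text
time: 3.4
tool_pos: [540.2, -72.8, 121.0]
tcp_rot: [0.051, 0.999, -0.0, 0.002]
force: [0.5, 0.6, 6.2]
finger_gap: 28.2
finger_force: 29.7
```

arm_command:
  targets:
    - [[-1,0,0,-0.5,0],[-1,0,0,-1,0],[-1,0,0,-1,0],[-1,0,0,-0.5,0],[-1,0,0,0,0]]

```text
time: 4.03
tool_pos: [540.3, -72.9, 271.6]
tcp_rot: [0.051, 0.999, -0.001, 0.002]
force: [0.8, -0.1, -0.1]
finger_gap: 28.2
finger_force: 29.6
```

Run:
```python
from h import *
im,P,h,s,v=scene('wrist','w1');X,Y,Z=P[...,0],P[...,1],P[...,2]
for i in range(3): print(bot.read_state()['tool_pos'], bot.read_state()['finger_gap']); bot.get_image('top')
B=(Y<0)&(Y>-200)&(X>400)&(X<640)
print('waxtop',blob(P,im,B&(s>150),(95,106)),blob(P,im,B,(95,106)))
print('cartontop',blob(P,im,B,(76,92)))
```

```text
[539.41265195 -72.63349079 269.36095709] 28.23287663743853
[538.75788844 -72.45170437 267.8859702 ] 28.43105374712008
[538.34972672 -72.30667259 267.06583685] 28.188586112349213
waxtop (array([539.9, -75.1]), array([49.2, 31.7]), 8.3, np.float64(101.0), 1968) (array([540.1, -75.1]), array([49.6, 31.6]), 7.8, np.float64(101.0), 1976)
cartontop (array([536., -51.]), array([46.3, 23.5]), 8.9, np.float64(83.1), 1097)
```

View pics/w1.png

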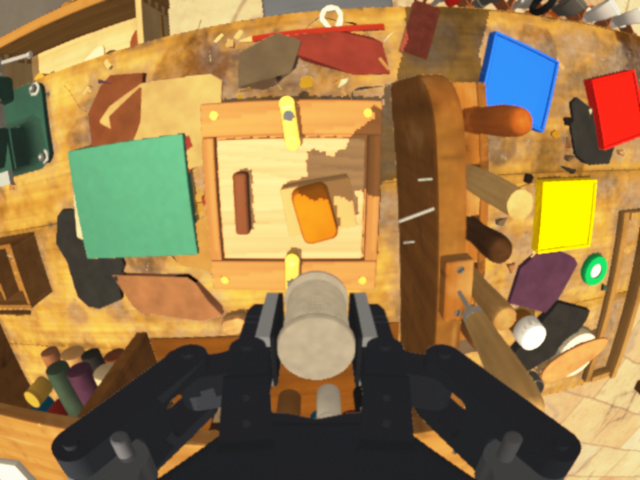

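arm_command:
  targets:
    - [[-1,0.53,0.875,0,0],[-1,0.53,0.875,0,0],[-1,0.213,0.883,0,0],[-1,0.213,0.883,0,0],[-1,0.213,0.883,0,0]]

```text
time: 4.85
tool_pos: [475.6, 156.2, 267.2]
tcp_rot: [0.051, 0.999, -0.0, -0.002]
force: [0.8, 0.0, -0.4]
finger_gap: 28.0
finger_force: 29.7
```

arm_command:
  targets:
    - [[-1,0.213,0.883,0,0],[-1,0.213,0.883,0,0],[-1,0.213,0.883,0,0],[-1,0.213,0.883,0,0],[-1,0,0,0,0]]

```text
time: 5.48
tool_pos: [450.8, 337.2, 266.5]
tcp_rot: [0.049, 0.999, -0.001, -0.002]
force: [-0.7, -0.5, -0.8]
finger_gap: 28.0
finger_force: 29.8
```

arm_command:
  targets:
    - [[-1,0,0,1,0],[-1,0,0,1,0],[-1,0,0,1,0],[-1,0,0,1,0],[-1,0,0,0,0]]

```text
time: 6.1
tool_pos: [447.3, 331.0, 62.5]
tcp_rot: [0.051, 0.999, -0.004, -0.006]
force: [-0.4, 0.3, -1.0]
finger_gap: 28.3
finger_force: 29.8
```

Run:
```python
from h import *
bot.get_image('top');bot.get_image('top')
im,P,h,s,v=scene('wrist','w2');X,Y,Z=P[...,0],P[...,1],P[...,2]
print(bot.read_state()['tool_pos'],bot.read_state()['tcp_rot'])
print('red',blob(P,im,((h<6)|(h>174))&(s>190)&(Y>250),(5,30)))
im,P,h,s,v=scene('side','s2')
```

```text
[453.79225155 335.14559943  71.38828435] [5.12379121e-02 9.98685448e-01 6.87094256e-04 1.25674106e-03]
red (array([451. , 332.2]), array([91.9, 97.2]), 14.3, np.float64(15.3), 17375)
```

View pics/w2.png

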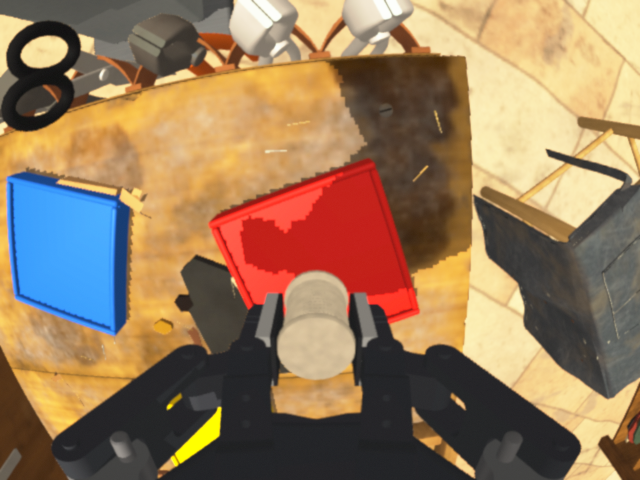

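arm_command:
  targets:
    - [[-1,0,0,0.2,0],[-1,0,0,0.2,0],[-1,0,0,0.12,0],[-1,0,0,0.06,0],[-1,0,0,0.04,0]]

```text
time: 6.92
tool_pos: [452.3, 335.0, 37.9]
tcp_rot: [0.051, 0.999, -0.0, -0.0]
force: [0.2, 0.8, -1.2]
finger_gap: 27.9
finger_force: 29.8
```

arm_command:
  targets:
    - [[-1,0,0,0,0],[-1,0,0,0,0],[-1,0,0,0,0]]

```text
time: 7.3
tool_pos: [452.7, 335.1, 38.6]
tcp_rot: [0.051, 0.999, 0.0, 0.0]
force: [0.3, -0.8, -0.2]
finger_gap: 28.1
finger_force: 29.8
```

arm_command:
  targets:
    - [[-1,0,0,0.04,0],[-1,0,0,0,0],[-1,0,0,0.02,0],[-1,0,0,0,0],[-1,0,0,0,0]]

```text
time: 7.92
tool_pos: [452.5, 335.0, 35.3]
tcp_rot: [0.051, 0.999, -0.0, -0.0]
force: [0.0, 0.1, 0.0]
finger_gap: 28.1
finger_force: 29.8
```

arm_command:
  targets:
    - [[-1,0,0,0.03,0],[-1,0,0,0,0],[-0.1,0,0,0,0],[0.1,0,0,0,0],[0.1,0,0,0,0]]

```text
time: 8.55
tool_pos: [452.3, 335.0, 33.5]
tcp_rot: [0.051, 0.999, -0.0, -0.0]
force: [0.5, -0.4, 0.1]
finger_gap: 47.1
finger_force: 0.0
```

arm_command:
  targets:
    - [[1,0,0,0,0],[1,0,0,0,0],[1,0,0,-0.5,0],[1,0,0,-1,0],[1,0,0,-1,0]]

```text
time: 9.18
tool_pos: [452.0, 334.8, 159.6]
tcp_rot: [0.051, 0.999, -0.0, -0.001]
force: [0.0, 0.3, 0.1]
finger_gap: 85.5
finger_force: 0.0
```

arm_command:
  targets:
    - [[1,0,0,-1,0],[1,0,0,-1,0],[1,0,0,-0.2,0]]

```text
time: 9.55
tool_pos: [454.1, 335.9, 274.0]
tcp_rot: [0.051, 0.999, 0.002, 0.004]
force: [-0.1, 0.4, -0.3]
finger_gap: 85.6
finger_force: 0.0
```

Run:
```python
from h import *
for i in range(3): bot.get_image('top')
im,P,h,s,v=scene('wrist','w3');X,Y,Z=P[...,0],P[...,1],P[...,2]
print(bot.read_state()['tool_pos'])
print('red',blob(P,im,((h<6)|(h>174))&(s>190)&(Y>250),(5,30)))
B=(Y>250)&(X>350)
print('spool',blob(P,im,B,(45,70)))
```

```text
[452.11649417 334.80510573 267.2552566 ]
red (array([452.7, 334. ]), array([96.4, 94.9]), 14.6, np.float64(15.5), 4205)
spool (array([451.2, 334.5]), array([28.6, 27.7]), 85.1, np.float64(56.0), 711)
```

arm_command:
  targets:
    - [[1,-0.213,-0.883,0,0],[1,-0.213,-0.883,0,0],[1,-0.213,-0.883,0,0],[1,-0.213,-0.883,0,0],[1,-0.213,-0.883,0,0]]

```text
time: 10.38
tool_pos: [481.9, 108.5, 266.0]
tcp_rot: [0.051, 0.999, -0.0, -0.002]
force: [0.7, -0.3, 0.0]
finger_gap: 85.2
finger_force: 0.0
```

arm_command:
  targets:
    - [[1,-0.213,-0.883,0,0],[1,-0.213,-0.883,0,0],[1,-0.53,-0.9,0,0],[1,-0.56,-0.9,0,0],[1,0,0,0,-0.7]]

```text
time: 11.0
tool_pos: [540.1, -78.3, 264.5]
tcp_rot: [-0.009, 1.0, 0.0, -0.003]
force: [0.8, 0.2, -1.7]
finger_gap: 85.5
finger_force: 0.0
```

arm_command:
  targets:
    - [[1,0,0,0,-0.7],[1,0,0,0,0],[1,0,0,0,0]]

```text
time: 11.38
tool_pos: [539.7, -74.8, 267.4]
tcp_rot: [-0.07, 0.998, 0.0, -0.001]
force: [0.4, 0.0, -0.2]
finger_gap: 85.4
finger_force: 0.0
```

```bash
cat >> h.py <<'E'
def tool():
    from scipy.spatial.transform import Rotation as R
    s=bot.read_state(); M=R.from_quat(s['tcp_rot']).as_matrix()
    return s['tool_pos'],M
def go(x,y,z):
    p,M=tool(); d=M.T@(np.array([x,y,z])-p)/50
    print('TCP',p.round(1),'tool y deg',np.degrees(np.arctan2(M[1,1],M[0,1])).round(1),'shares dx,dy,dz',d.round(2))
E
python3 - <<'E'
from h import *
im,P,h,s,v=scene('wrist','w4');X,Y,Z=P[...,0],P[...,1],P[...,2]
B=(Y<0)&(Y>-200)&(X>400)&(X<640)
w=blob(P,im,B&(s>150),(95,106)); print('waxtop',w,blob(P,im,B,(95,106)))
print('cartontop',blob(P,im,B,(76,92)))
go(*w[0],90)
E
```

```text
waxtop (array([540.5, -75.6]), array([48.9, 30.9]), 8.7, np.float64(101.0), 1981) (array([540.5, -75.6]), array([48.9, 30.9]), 8.7, np.float64(101.0), 1984)
cartontop (array([536.2, -50.8]), array([45.7, 22.3]), 8.3, np.float64(83.0), 1065)
TCP [539.8 -74.8 267.8] tool y deg 98.1 shares dx,dy,dz [-0.02 -0.02  3.56]
```

arm_command:
  targets:
    - [[0.4,0,-0.02,1,0],[0.2,0,0,1,0],[0.2,0,0,0.8,0],[0.2,0,0,0.4,0],[0.2,0,0,0.21,0]]

```text
time: 12.05
tool_pos: [539.3, -75.5, 96.5]
tcp_rot: [-0.071, 0.997, 0.0, -0.001]
force: [0.3, 0.1, 0.6]
finger_gap: 51.1
finger_force: 0.0
```

arm_command:
  targets:
    - [[0.2,0,0,0,0],[0.2,0,0,0,0],[-1,0,0,0,0],[-1,0,0,0,0],[-1,0,0,0,0]]

```text
time: 12.68
tool_pos: [541.6, -76.4, 100.0]
tcp_rot: [-0.071, 0.997, -0.001, 0.002]
force: [0.0, 0.3, 6.5]
finger_gap: 31.2
finger_force: 30.8
```

arm_command:
  targets:
    - [[-1,0,0,0,0],[-1,0,0,0,0]]

```text
time: 12.92
tool_pos: [541.6, -76.4, 99.9]
tcp_rot: [-0.071, 0.997, -0.0, 0.002]
force: [0.5, -0.4, 6.1]
finger_gap: 31.0
finger_force: 30.9
```

arm_command:
  targets:
    - [[-1,0,0,-0.4,0],[-1,0,0,-1,0],[-1,0,0,-1,0],[-1,0,0,-1,0],[-1,0,0,0,0]]

```text
time: 13.55
tool_pos: [542.4, -76.6, 273.5]
tcp_rot: [-0.071, 0.997, -0.002, 0.004]
force: [1.0, -0.4, -1.1]
finger_gap: 31.3
finger_force: 30.3
```

arm_command:
  targets:
    - [[-1,0.27,0.957,0,0],[-1,0.27,0.957,0,0],[-1,-0.09,0.644,0,0],[-1,-0.09,0.644,0,0],[-1,0,0,0,0]]

```text
time: 14.18
tool_pos: [498.9, 81.6, 266.5]
tcp_rot: [-0.073, 0.997, 0.0, -0.001]
force: [0.4, -0.8, -1.8]
finger_gap: 30.8
finger_force: 30.3
```

arm_command:
  targets:
    - [[-1,-0.573,0.741,0,0],[-1,-0.573,0.741,0,0],[-1,-0.573,0.741,0,0],[-1,-0.573,0.741,0,0],[-1,0,0,0,0]]

```text
time: 14.8
tool_pos: [592.9, 244.1, 263.8]
tcp_rot: [-0.072, 0.997, -0.001, -0.003]
force: [0.2, 0.2, -0.3]
finger_gap: 31.1
finger_force: 30.3
```

Run:
```python
from h import *
for i in range(3): bot.get_image('top')
im,P,h,s,v=scene('wrist','w5');X,Y,Z=P[...,0],P[...,1],P[...,2]
print('yel',blob(P,im,(h>24)&(h<35)&(s>180)&(Y>150),(5,30)),bot.read_state()['finger_gap'])
print('wax',blob(P,im,(s>150)&(h>5)&(h<24)&(abs(Y-243)<50)&(X>500),(235,300)))
go(592.5,242.8,60)
```

```text
yel (array([593. , 242.8]), array([96.1, 91.9]), 0.1, np.float64(15.3), 6264) 31.085943023501436
wax (array([589.6, 240.3]), array([48.1, 31.7]), 8.8, np.float64(268.3), 8011)
TCP [592.1 241.4 268.2] tool y deg 98.1 shares dx,dy,dz [-0.02  0.03  4.16]
```

View pics/w5.png

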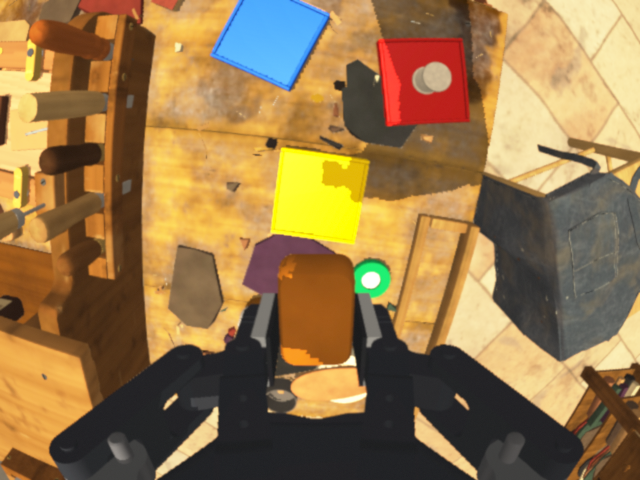

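arm_command:
  targets:
    - [[-1,-0.07,0.04,1,0],[-1,0,0,1,0],[-1,0,0,1,0],[-1,0,0,0.8,0],[-1,0,0,0.4,0]]

```text
time: 15.62
tool_pos: [593.6, 243.4, 56.1]
tcp_rot: [-0.07, 0.998, -0.001, -0.002]
force: [-0.8, 0.0, -1.9]
finger_gap: 31.4
finger_force: 30.3
```

arm_command:
  targets:
    - [[-1,0,0,0.2,0],[-1,0,0,0.12,0],[-1,0,0,0.08,0],[-1,0,0,0.05,0],[-1,0,0,0,0]]

```text
time: 16.25
tool_pos: [595.7, 245.4, 36.2]
tcp_rot: [-0.071, 0.997, 0.0, 0.0]
force: [-0.1, 0.1, -0.7]
finger_gap: 31.0
finger_force: 30.3
```

arm_command:
  targets:
    - [[-1,0,0,0,0],[-1,0,0,0.01,0]]

```text
time: 16.5
tool_pos: [595.7, 245.4, 35.6]
tcp_rot: [-0.071, 0.997, 0.0, 0.0]
force: [-0.6, 0.9, -0.6]
finger_gap: 31.3
finger_force: 30.3
```

arm_command:
  targets:
    - [[-1,0,0,0.03,0],[-1,0,0,0.01,0],[-1,0,0,0,0],[-0.15,0,0,0,0],[0,0,0,0,0]]

```text
time: 17.12
tool_pos: [595.6, 245.3, 33.5]
tcp_rot: [-0.071, 0.997, 0.0, 0.0]
force: [0.1, 0.6, 0.3]
finger_gap: 42.4
finger_force: 0.0
```

arm_command:
  targets:
    - [[0.2,0,0,0,0],[0.2,0,0,0,0],[0.5,0,0,-0.5,0],[1,0,0,-1,0],[1,0,0,-1,0]]

```text
time: 17.75
tool_pos: [595.0, 245.1, 159.0]
tcp_rot: [-0.071, 0.997, -0.0, -0.001]
force: [1.6, 0.2, -0.4]
finger_gap: 85.1
finger_force: 0.0
```

arm_command:
  targets:
    - [[1,0,0,-1,0],[1,0,0,-1,0],[1,0,0,-0.2,0]]

```text
time: 18.12
tool_pos: [597.1, 245.8, 274.1]
tcp_rot: [-0.071, 0.997, 0.001, 0.005]
force: [0.4, 0.2, 0.1]
finger_gap: 85.3
finger_force: 0.0
```

Run:
```python
from h import *
for i in range(3): bot.get_image('top')
im,P,h,s,v=scene('wrist','w6');X,Y,Z=P[...,0],P[...,1],P[...,2]
print('yel',blob(P,im,(h>24)&(h<35)&(s>180)&(Y>150),(5,30)))
print('wax',blob(P,im,(abs(Y-243)<45)&(X>550),(27,45)))
go(500,80,268)
```

```text
yel (array([592.4, 242.9]), array([95.5, 91.9]), 0.3, np.float64(15.4), 4876)
wax (array([594.4, 244.5]), array([49.5, 30.9]), 7.8, np.float64(33.0), 1411)
TCP [595.1 245.2 266.6] tool y deg 98.2 shares dx,dy,dz [ 2.35 -3.   -0.02]
```

arm_command:
  targets:
    - [[1,0.588,-0.75,0,0],[1,0.588,-0.75,0,0],[1,0.588,-0.75,0,0],[1,0.588,-0.75,0,0],[1,0,0,0,0]]

```text
time: 18.95
tool_pos: [497.8, 78.0, 265.8]
tcp_rot: [-0.069, 0.998, -0.0, -0.003]
force: [-0.0, 0.2, 0.5]
finger_gap: 85.4
finger_force: 0.0
```

arm_command:
  targets:
    - [[1,0.09,-0.644,0,0],[1,0.09,-0.644,0,0],[1,-0.23,-0.92,0,0],[1,-0.23,-0.92,0,0],[1,0,0,0,0]]

```text
time: 19.58
tool_pos: [537.1, -74.6, 265.2]
tcp_rot: [-0.069, 0.998, 0.001, -0.002]
force: [0.4, 0.3, -0.4]
finger_gap: 85.4
finger_force: 0.0
```

Run:
```python
from h import *
for i in range(2): bot.get_image('top')
im,P,h,s,v=scene('wrist','w7');X,Y,Z=P[...,0],P[...,1],P[...,2]
B=(Y<0)&(Y>-200)&(X>400)&(X<640)
c=blob(P,im,B,(76,92)); print('cartontop',c)
for q in(X<500,X>570): print('btn',blob(P,im,B&q,(62,76)))
print('box',blob(P,im,B,(48,60)))
print('bar',blob(P,im,B&(Y<-110)&(abs(X-533)<45),(63,80)))
go(*c[0],80)
```

```text
cartontop (array([538.5, -71.3]), array([45.5, 62.3]), 4.5, np.float64(83.1), 3528)
btn (array([461.6, -89.9]), array([48.5, 14.9]), 0.9, np.float64(70.1), 816)
btn (array([ 609. , -104.9]), array([13.8, 50.8]), 83.1, np.float64(70.1), 648)
box (array([534.9, -98. ]), array([172.9, 192.4]), 84.2, np.float64(55.0), 26570)
bar (array([ 530.4, -143.6]), array([15.1, 60.8]), 84.2, np.float64(70.7), 991)
TCP [536.1 -71.7 266.9] tool y deg 98.2 shares dx,dy,dz [-0.06 -0.01  3.74]
```

View pics/w7.png

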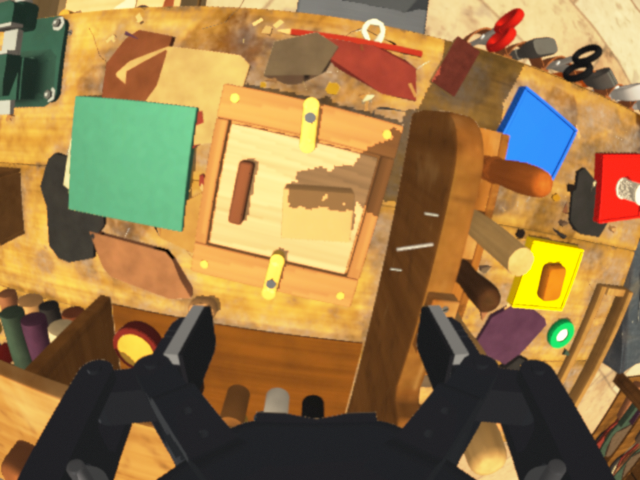

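arm_command:
  targets:
    - [[1,-0.05,0,0.6,0.37],[1,0,0,1,0],[1,0,0,1,0],[1,0,0,0.7,0],[1,0,0,0.3,0]]

```text
time: 20.35
tool_pos: [536.8, -70.3, 85.4]
tcp_rot: [-0.04, 0.999, 0.001, -0.002]
force: [-0.7, -0.2, 0.0]
finger_gap: 85.6
finger_force: 0.0
```

arm_command:
  targets:
    - [[1,0,0,0.18,0],[1,0,0,0,0],[-1,0,0,0,0],[-1,0,0,0,0],[-1,0,0,0,0]]

```text
time: 20.98
tool_pos: [540.3, -72.7, 81.3]
tcp_rot: [-0.039, 0.999, -0.0, 0.002]
force: [-0.6, 0.8, 5.6]
finger_gap: 61.0
finger_force: 33.7
```

arm_command:
  targets:
    - [[-1,0,0,0,0],[-1,0,0,0,0]]

```text
time: 21.22
tool_pos: [540.3, -72.8, 81.3]
tcp_rot: [-0.039, 0.999, -0.0, 0.002]
force: [-1.1, -0.1, 5.7]
finger_gap: 60.6
finger_force: 33.8
```

arm_command:
  targets:
    - [[-1,0,0,-0.4,0],[-1,0,0,-1,0],[-1,0,0,-1,0],[-1,0,0,-1,0],[-1,0,0,-0.5,0]]

```text
time: 21.85
tool_pos: [539.7, -72.7, 277.8]
tcp_rot: [-0.039, 0.999, -0.001, 0.002]
force: [-0.3, 0.5, -0.8]
finger_gap: 60.9
finger_force: 33.1
```

arm_command:
  targets:
    - [[-1,0,0,0,0],[-1,0.48,0.94,0,0],[-1,0.48,0.94,0,0],[-1,0.22,0.77,0,0],[-1,0.22,0.77,0,0]]

```text
time: 22.48
tool_pos: [454.2, 93.7, 271.6]
tcp_rot: [-0.039, 0.999, -0.0, -0.002]
force: [0.7, 0.7, 0.2]
finger_gap: 60.9
finger_force: 33.1
```

arm_command:
  targets:
    - [[-1,0.22,0.77,0,0],[-1,0.22,0.77,0,0],[-1,0,0,0,0],[-1,0,0,0,0]]

```text
time: 22.98
tool_pos: [427.3, 167.4, 272.5]
tcp_rot: [-0.039, 0.999, -0.001, -0.001]
force: [0.2, -0.9, -0.1]
finger_gap: 61.1
finger_force: 33.2
```

Run:
```python
from h import *
for i in range(2): bot.get_image('top')
im,P,h,s,v=scene('wrist','w8');X,Y,Z=P[...,0],P[...,1],P[...,2]
print('blu',blob(P,im,(h>100)&(h<125)&(s>120)&(Y>80)&(Y<260),(5,30)),bot.read_state()['finger_gap'])
m=(abs(Y-169)<28)&(abs(X-427)<40); print('carton',blob(P,im,m,(262,300)),np.nanmedian(Z[m&(Z>240)]))
go(427.5,168.8,60)
```

```text
blu (array([427.5, 168.6]), array([90.9, 91.9]), 70.8, np.float64(15.2), 7074) 61.154301768634575
carton (array([425.7, 168.7]), array([45.9, 58. ]), 4.1, np.float64(274.9), 14766) 333.44751275545116
TCP [428.  166.8 273.5] tool y deg 94.4 shares dx,dy,dz [0.   0.04 4.27]
```

View pics/w8.png

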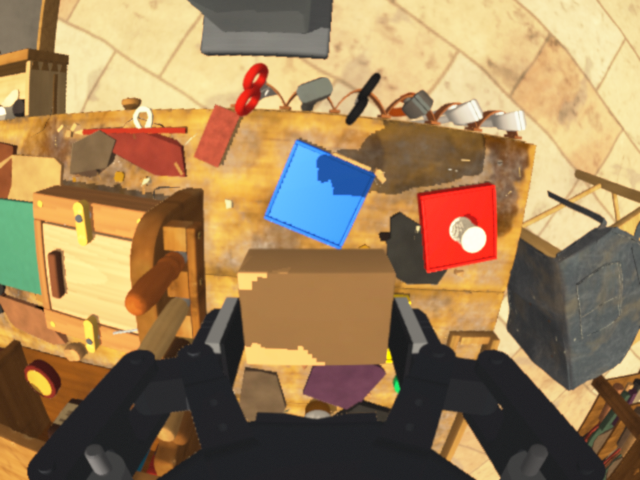

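arm_command:
  targets:
    - [[-1,-0.04,0.04,1,0],[-1,0,0,1,0],[-1,0,0,1,0],[-1,0,0,0.8,0],[-1,0,0,0.4,0]]

```text
time: 23.75
tool_pos: [427.9, 168.4, 61.0]
tcp_rot: [-0.038, 0.999, -0.001, -0.002]
force: [0.3, 0.4, 0.5]
finger_gap: 61.0
finger_force: 33.1
```

arm_command:
  targets:
    - [[-1,0,0,0.2,0],[-1,0,0,0.12,0],[-1,0,0,0.06,0],[-1,0,0,0.03,0],[-1,0,0,0,0]]

```text
time: 24.38
tool_pos: [430.2, 170.0, 44.4]
tcp_rot: [-0.039, 0.999, 0.0, 0.001]
force: [0.5, 0.7, -0.5]
finger_gap: 61.1
finger_force: 33.1
```

arm_command:
  targets:
    - [[-1,0,0,0,0],[-1,0,0,0,0]]

```text
time: 24.62
tool_pos: [429.9, 170.0, 44.1]
tcp_rot: [-0.039, 0.999, 0.0, 0.0]
force: [-0.9, -0.7, -0.1]
finger_gap: 61.1
finger_force: 33.1
```

Lower another 2.5 mm, open, rise.

arm_command:
  targets:
    - [[-1,0,0,0.03,0],[-1,0,0,0.02,0],[-1,0,0,0,0],[0.5,0,0,0,0],[0.6,0,0,0,0]]

```text
time: 25.25
tool_pos: [429.8, 169.9, 41.3]
tcp_rot: [-0.039, 0.999, 0.0, 0.0]
force: [0.5, -0.3, -0.2]
finger_gap: 68.6
finger_force: 0.0
```

arm_command:
  targets:
    - [[1,0,0,0,0],[1,0,0,0,0],[1,0,0,-0.5,0],[1,0,0,-1,0],[1,0,0,-1,0]]

```text
time: 25.88
tool_pos: [429.2, 169.7, 167.1]
tcp_rot: [-0.039, 0.999, -0.0, -0.001]
force: [1.0, -0.2, -0.6]
finger_gap: 85.4
finger_force: 0.0
```

arm_command:
  targets:
    - [[1,0,0,-1,0],[1,0,0,-1,0],[1,0,0,-0.1,0]]

```text
time: 26.25
tool_pos: [431.7, 170.4, 276.2]
tcp_rot: [-0.039, 0.999, 0.001, 0.004]
force: [-0.3, -0.1, -0.5]
finger_gap: 85.4
finger_force: 0.0
```

Run:
```python
from h import *
for i in range(3): bot.get_image('top')
im,P,h,s,v=scene('wrist','w9');X,Y,Z=P[...,0],P[...,1],P[...,2]
print('blu',blob(P,im,(h>100)&(h<125)&(s>120)&(Y>80)&(Y<260),(5,30)))
print('carton',blob(P,im,(abs(Y-169)<50)&(abs(X-427)<50),(37,60)))
go(484,18,268)
```

```text
blu (array([427.4, 168.8]), array([90.8, 91.6]), 70.9, np.float64(15.5), 4051)
carton (array([427.9, 168.5]), array([44.5, 62.3]), 4.4, np.float64(43.0), 2785)
TCP [429.2 169.7 269.8] tool y deg 94.5 shares dx,dy,dz [-0.86 -3.11  0.03]
```

arm_command:
  targets:
    - [[1,-0.215,-0.78,0,0],[1,-0.215,-0.78,0,0],[1,-0.215,-0.78,0,0],[1,-0.215,-0.78,0,0],[1,0,0,0,0]]

```text
time: 27.08
tool_pos: [484.2, 15.6, 268.4]
tcp_rot: [-0.037, 0.999, 0.0, -0.002]
force: [-0.3, 0.7, 0.1]
finger_gap: 85.6
finger_force: 0.0
```

arm_command:
  targets:
    - [[1,0.4,-0.9,0,0],[0.3,0.4,-0.9,0,0],[-0.2,0,0,0,0.35],[-0.2,0,0,0,0],[-0.2,0,0,0,0]]

```text
time: 27.7
tool_pos: [451.5, -74.2, 270.5]
tcp_rot: [-0.009, 1.0, 0.0, -0.001]
force: [0.1, -0.8, 0.3]
finger_gap: 34.1
finger_force: 0.0
```

Run:
```python
from h import *
for i in range(2): bot.get_image('top')
im,P,h,s,v=scene('wrist','w10');X,Y,Z=P[...,0],P[...,1],P[...,2]
print(bot.read_state()['joint_positions'].round(3))
B=(Y<0)&(Y>-200)&(X>400)&(X<640)
for q in(X<500,X>570): print('btn',blob(P,im,B&q,(62,76)))
print('box',blob(P,im,B,(48,60)))
go(454,-89.3,77)
```

```text
[-0.31  -0.116 -0.003  1.684  0.    -0.328]
btn (array([461.1, -89.3]), array([49. , 14.2]), 0.7, np.float64(70.0), 754)
btn (array([ 608.6, -104.7]), array([14.1, 49.8]), 81.5, np.float64(70.0), 478)
box (array([535. , -98.4]), array([172.7, 191.9]), 83.9, np.float64(55.0), 17942)
TCP [451.9 -74.4 271. ] tool y deg 91.1 shares dx,dy,dz [-0.04 -0.3   3.88]
```

arm_command:
  targets:
    - [[-0.2,-0.04,-0.3,1,0],[-0.2,0,0,1,0],[-0.2,0,0,1,0],[-0.2,0,0,0.6,0],[-0.2,0,0,0.18,0]]

```text
time: 28.48
tool_pos: [452.3, -89.0, 79.8]
tcp_rot: [-0.009, 1.0, 0.001, -0.002]
force: [0.5, 0.3, 0.2]
finger_gap: 34.1
finger_force: 0.0
```

arm_command:
  targets:
    - [[-0.2,0,0,0.08,0],[-0.2,0,0,0,0],[-0.2,0,0,0,0],[-1,0,0,0,0],[-1,0,0,0,0]]

```text
time: 29.1
tool_pos: [454.9, -89.0, 79.5]
tcp_rot: [-0.009, 1.0, 0.001, 0.001]
force: [-0.1, 4.6, 4.2]
finger_gap: 12.1
finger_force: 29.3
```

arm_command:
  targets:
    - [[-1,0,0,0,0],[-1,0,0,0,0]]

```text
time: 29.35
tool_pos: [454.9, -89.0, 79.5]
tcp_rot: [-0.009, 1.0, 0.001, 0.001]
force: [-0.5, 5.7, 5.9]
finger_gap: 12.0
finger_force: 29.4
```

arm_command:
  targets:
    - [[-1,0,0,0,-0.95],[-1,0,0,0,-0.95],[-1,0,0,0,-0.95],[-1,0,0,0,-0.95],[-1,0,0,0,-0.95]]

```text
time: 29.98
tool_pos: [454.8, -88.9, 79.5]
tcp_rot: [-0.413, 0.911, 0.001, 0.002]
force: [0.3, 5.8, 6.0]
finger_gap: 11.9
finger_force: 29.5
```

arm_command:
  targets:
    - [[-1,0,0,0,-0.95],[-1,0,0,0,-0.95],[-1,0,0,0,-0.95],[-1,0,0,0,-0.2],[-1,0,0,0,0]]

```text
time: 30.6
tool_pos: [454.7, -88.9, 79.5]
tcp_rot: [-0.636, 0.772, 0.0, 0.002]
force: [-1.1, 5.2, 5.8]
finger_gap: 12.0
finger_force: 29.5
```

arm_command:
  targets:
    - [[-0.5,0,0,0,0],[-0.2,0,0,0,0],[-0.2,0,0,-0.4,0],[-0.2,0,0,-1,0],[-0.2,0,0,-1,0]]

```text
time: 31.22
tool_pos: [453.4, -90.5, 198.6]
tcp_rot: [-0.636, 0.772, 0.0, -0.001]
force: [0.8, -1.2, 0.0]
finger_gap: 34.2
finger_force: 0.0
```

arm_command:
  targets:
    - [[-0.2,0,0,-1,0.95],[-0.2,0,0,-0.5,0.95],[-0.2,0,0,0,0.95],[-0.2,0,0,0,0.95],[-0.2,0,0,0,0.95]]

```text
time: 31.85
tool_pos: [454.0, -90.7, 273.0]
tcp_rot: [-0.268, 0.963, -0.0, -0.0]
force: [0.3, -0.1, -0.5]
finger_gap: 34.4
finger_force: 0.0
```

arm_command:
  targets:
    - [[-0.2,0,0,0,0.95],[-0.2,0,0,0,0.95],[-0.2,0,0,0,0.95],[-0.2,0,0,0,0.95],[-0.2,0,0,0,0]]

```text
time: 32.48
tool_pos: [454.0, -90.5, 272.9]
tcp_rot: [0.056, 0.998, -0.0, -0.0]
force: [-0.3, 0.3, -0.3]
finger_gap: 34.0
finger_force: 0.0
```

Run:
```python
from h import *
for i in range(3): bot.get_image('top')
im,P,h,s,v=scene('wrist','w11');X,Y,Z=P[...,0],P[...,1],P[...,2]
B=(Y<0)&(Y>-200)&(X>400)&(X<640)
for q in(X<500,X>570): print('btn',blob(P,im,B&q,(62,76)))
go(615.3,-105.5,120)
```

```text
btn (array([455.6, -82.9]), array([48.9, 14.8]), 79.0, np.float64(70.1), 782)
btn (array([ 608.2, -105. ]), array([14. , 48.8]), 82.2, np.float64(70.0), 481)
TCP [454.  -90.3 273.2] tool y deg 83.6 shares dx,dy,dz [-3.24  0.06  3.06]
```

arm_command:
  targets:
    - [[-0.2,-0.8,0.02,0,0],[-0.2,-0.8,0.02,0,0],[-0.2,-0.8,0.02,0.5,0],[-0.2,-0.84,0,0.8,0],[-0.2,0,0,0.8,0]]

```text
time: 33.3
tool_pos: [617.5, -106.0, 164.7]
tcp_rot: [0.056, 0.998, 0.0, -0.001]
force: [-0.7, 0.2, 0.7]
finger_gap: 33.9
finger_force: 0.0
```

arm_command:
  targets:
    - [[-0.2,0,0,0.8,0],[-0.2,0,0,0.6,0],[-0.2,0,0,0.2,0],[-0.2,0,0,0,0],[-0.2,0,0,0,0]]

```text
time: 33.92
tool_pos: [616.7, -106.0, 90.5]
tcp_rot: [0.057, 0.998, -0.0, 0.002]
force: [0.3, -0.1, -0.7]
finger_gap: 34.3
finger_force: 0.0
```

Run:
```python
from h import *
go(615.3,-105.5,78)
im,P,h,s,v=scene('wrist','w12');X,Y,Z=P[...,0],P[...,1],P[...,2]
print('btn',blob(P,im,(abs(Y+105)<50)&(X>570)&(X<640)&(s>120)&(h>18),(62,76)), bot.read_state()['joint_positions'])
```

```text
TCP [ 616.7 -106.    90.5] tool y deg 83.5 shares dx,dy,dz [0.03 0.01 0.25]
btn (array([ 608.5, -105. ]), array([13.4, 50.2]), 82.2, np.float64(70.0), 2509) [-2.77257459e-01  3.22840069e-01  1.11344902e-01  1.35538638e+00
 -2.10662865e-05 -1.63361446e-01]
```

View pics/w12.png

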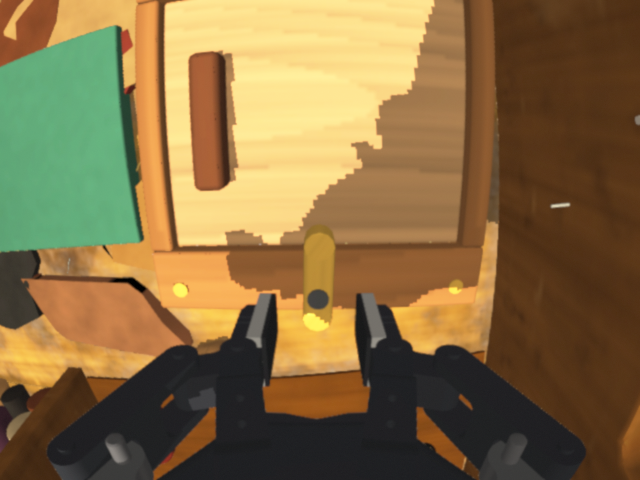

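The view shows the far button between the open fingers, pivot at (318,298). Descend, pinch and turn.

arm_command:
  targets:
    - [[-0.2,0.02,0,0.15,0],[-0.2,0,0,0.1,0],[-0.2,0,0,0,0],[-1,0,0,0,0],[-1,0,0,0,0]]

```text
time: 34.6
tool_pos: [614.3, -104.9, 75.9]
tcp_rot: [0.057, 0.998, 0.001, -0.0]
force: [-0.9, 1.5, -0.5]
finger_gap: 13.0
finger_force: 31.4
```

arm_command:
  targets:
    - [[-1,0,0,0,0],[-1,0,0,0,0],[-1,0,0,0,-0.95],[-1,0,0,0,-0.95],[-1,0,0,0,-0.95]]

```text
time: 35.22
tool_pos: [614.5, -105.7, 75.9]
tcp_rot: [-0.193, 0.981, -0.0, 0.0]
force: [0.4, 1.0, -0.5]
finger_gap: 12.6
finger_force: 31.4
```

arm_command:
  targets:
    - [[-1,0,0,0,-0.95],[-1,0,0,0,-0.95],[-1,0,0,0,-0.95],[-1,0,0,0,-0.95],[-1,0,0,0,-0.95]]

```text
time: 35.85
tool_pos: [615.3, -106.5, 75.9]
tcp_rot: [-0.572, 0.82, -0.001, 0.0]
force: [2.0, -0.3, -1.1]
finger_gap: 13.0
finger_force: 31.2
```

arm_command:
  targets:
    - [[-1,0,0,0,-0.8],[-1,0,0,0,0],[-0.2,0,0,0,0],[-0.2,0,0,0,0],[-0.2,0,0,-0.4,0]]

```text
time: 36.48
tool_pos: [612.4, -104.9, 93.8]
tcp_rot: [-0.625, 0.78, 0.002, -0.002]
force: [-0.2, 0.3, -0.1]
finger_gap: 34.2
finger_force: 0.0
```

arm_command:
  targets:
    - [[-0.2,0,0,-1,0],[-0.2,0,0,-1,0.9],[-0.2,0,0,-1,0.95],[-0.2,0,0,0,0.95],[-0.2,0,0,0,0.95]]

```text
time: 37.1
tool_pos: [614.8, -105.5, 247.5]
tcp_rot: [-0.339, 0.941, -0.001, 0.001]
force: [0.3, -0.3, -0.8]
finger_gap: 34.2
finger_force: 0.0
```

arm_command:
  targets:
    - [[-0.2,0,0,0,0.95],[-0.2,0,0,0,0.95],[-0.2,0,0,0,0.95],[-0.2,0,0,0,0.95],[-0.2,0,0,0,0.8]]

```text
time: 37.72
tool_pos: [614.1, -105.3, 245.9]
tcp_rot: [0.055, 0.998, 0.0, -0.0]
force: [0.0, -0.7, 0.1]
finger_gap: 33.9
finger_force: 0.0
```

Run:
```python
from h import *
for i in range(3): bot.get_image('top')
im,P,h,s,v=scene('wrist','w13');X,Y,Z=P[...,0],P[...,1],P[...,2]
B=(Y<0)&(Y>-200)&(X>400)&(X<640)
for q in(X<500,X>570): print('btn',blob(P,im,B&q,(62,76)))
b=blob(P,im,B&(Y<-110)&(abs(X-533)<45),(63,80));print('bar',b)
print('grn',blob(P,im,(h>60)&(h<95)&(s>80)&(Y<-190),(5,30)))
go(*b[0],82)
```

```text
btn (array([456.3, -82.8]), array([48.3, 14.5]), 79.7, np.float64(70.0), 974)
btn (array([ 613.9, -112.9]), array([48.7, 14.6]), 77.5, np.float64(70.0), 947)
bar (array([ 530.4, -143.5]), array([14.5, 59.7]), 84.1, np.float64(70.7), 1214)
grn (array([ 522.5, -292.5]), array([159.3, 140. ]), 86.8, np.float64(15.1), 16345)
TCP [ 614.2 -105.4  245.9] tool y deg 84.1 shares dx,dy,dz [ 1.59 -0.93  3.28]
```

arm_command:
  targets:
    - [[-0.2,0.8,-0.47,0,0],[-0.2,0.79,-0.46,0.4,0],[-0.2,0,0,1,0],[-0.2,0,0,1,0],[-0.2,0,0,0.6,0]]
  force: 60

```text
time: 38.55
tool_pos: [528.6, -142.8, 92.9]
tcp_rot: [0.052, 0.999, 0.001, -0.002]
force: [-0.6, -0.5, 0.2]
finger_gap: 33.8
finger_force: 0.0
```

arm_command:
  targets:
    - [[-0.2,0,0,0.25,0],[-0.2,0,0,0.1,0],[-0.2,0,0,0,0],[-0.2,0,0,0,0]]

```text
time: 39.05
tool_pos: [531.7, -143.8, 80.1]
tcp_rot: [0.053, 0.999, -0.001, 0.001]
force: [-0.6, -0.1, -0.5]
finger_gap: 34.3
finger_force: 0.0
```

Run:
```python
from h import *
go(530.4,-143.5,76)
```

```text
TCP [ 531.7 -143.8   80.1] tool y deg 84.0 shares dx,dy,dz [0.03 0.   0.08]
```

arm_command:
  targets:
    - [[-0.2,0.02,0,0.07,0],[-0.2,0,0,0,0],[-1,0,0,0,0],[-1,0,0,0,0],[-1,0,0,0,0]]

```text
time: 39.67
tool_pos: [529.5, -143.3, 75.1]
tcp_rot: [0.053, 0.999, -0.0, 0.0]
force: [-0.6, 1.1, 2.6]
finger_gap: 11.8
finger_force: 60.3
```

arm_command:
  targets:
    - [[-1,0,0,0,0],[-1,0,0,-0.1,0],[-1,0,0,-0.2,0],[-1,0,0,-0.3,0],[-1,0,0,-0.5,0]]

```text
time: 40.3
tool_pos: [528.9, -143.0, 130.2]
tcp_rot: [0.053, 0.999, 0.0, -0.001]
force: [0.5, 0.7, -1.1]
finger_gap: 11.8
finger_force: 59.9
```

arm_command:
  targets:
    - [[-1,0,0,-0.5,0],[-1,0,0,-0.3,0],[-1,0,0,0,0],[-1,0,0,0,0]]

```text
time: 40.8
tool_pos: [529.0, -143.1, 168.9]
tcp_rot: [0.053, 0.999, 0.0, -0.001]
force: [0.9, -0.6, -1.8]
finger_gap: 11.4
finger_force: 59.9
```

Run:
```python
from h import *
go(519.7,-338.4,120)
im,P,h,s,v=scene('wrist','w14')
```

```text
TCP [ 529.  -143.1  168.9] tool y deg 84.0 shares dx,dy,dz [-0.23 -3.9   0.98]
```

View pics/w14.png

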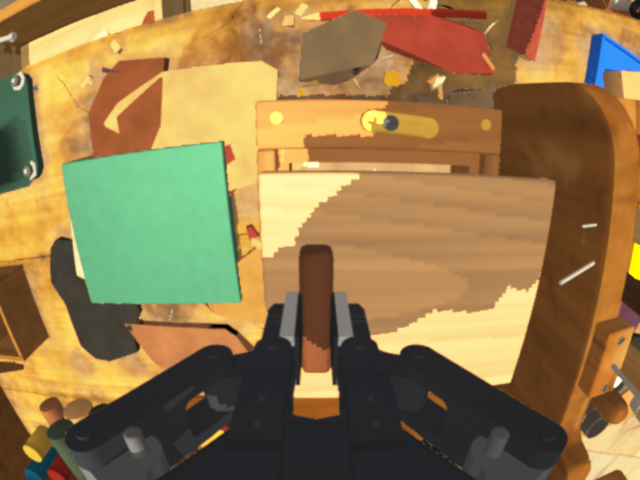

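arm_command:
  targets:
    - [[-1,-0.05,-0.6,0,0],[-1,-0.05,-0.9,0,0],[-1,-0.05,-0.9,0,0],[-1,-0.05,-0.9,0,0],[-1,-0.03,-0.6,0,0]]

```text
time: 41.48
tool_pos: [519.3, -340.0, 167.9]
tcp_rot: [0.053, 0.999, 0.001, -0.001]
force: [0.6, 0.9, -2.0]
finger_gap: 11.6
finger_force: 59.9
```

arm_command:
  targets:
    - [[-1,0,0,0,-0.26],[-1,0,0,0,0],[-1,0,0,0,0],[-1,0,0,0,0]]

```text
time: 41.98
tool_pos: [520.4, -337.8, 169.6]
tcp_rot: [0.03, 1.0, 0.0, -0.0]
force: [0.0, 0.0, -1.1]
finger_gap: 11.8
finger_force: 60.0
```

Run:
```python
from h import *
im,P,h,s,v=scene('top','t15');X,Y,Z=P[...,0],P[...,1],P[...,2]
B=(X>400)&(X<640)&(Y<-150)&(Y>-450)
for n in('top','wrist'):
    im,P,h,s,v=scene(n,n+'15');X,Y,Z=P[...,0],P[...,1],P[...,2];B=(X>400)&(X<640)&(Y<-150)&(Y>-450)
    m=B&(h<30)&(Z>125)&(Z<170); print('cover',blob(P,im,m)); A=np.c_[X[m],Y[m],np.ones(m.sum())]; print('plane slope',np.linalg.lstsq(A,Z[m],rcond=None)[0])
go(519.7,-338.4,44.5)
```

```text
cover (array([ 524.6, -291.9]), array([141.6, 120.3]), 86.7, np.float64(148.7), 4154)
plane slope [-4.31675069e-03 -2.49114814e-02  1.44190945e+02]
cover (array([ 524. , -292.8]), array([141.1, 120.4]), 86.6, np.float64(149.5), 49052)
plane slope [ 3.13239236e-02 -5.04247350e-02  1.20063910e+02]
TCP [ 520.5 -338.   169.9] tool y deg 86.6 shares dx,dy,dz [ 0.02 -0.01  2.51]
```

View pics/wrist15.png

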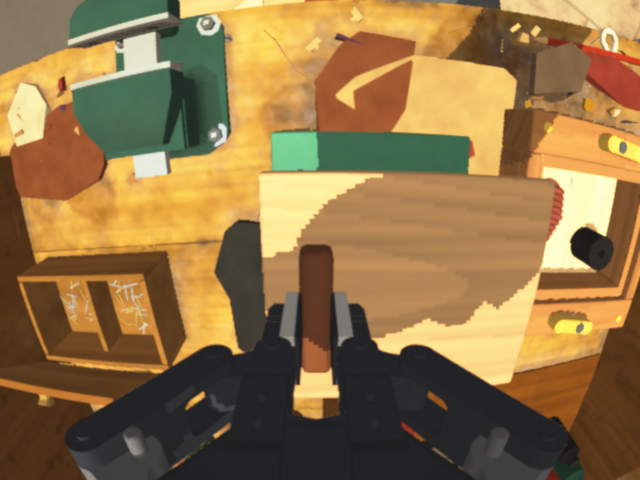

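arm_command:
  targets:
    - [[-1,0.03,0,0.5,0],[-1,0,0,0.8,0],[-1,0,0,0.6,0],[-1,0,0,0.3,0],[-1,0,0,0.12,0]]

```text
time: 42.75
tool_pos: [518.7, -338.0, 53.2]
tcp_rot: [0.03, 1.0, 0.0, -0.0]
force: [-0.3, 0.5, -2.0]
finger_gap: 11.5
finger_force: 60.0
```

arm_command:
  targets:
    - [[-1,0,0,0.06,0],[-1,0,0,0.04,0],[-1,0,0,0.02,0],[-1,0,0,0,0],[-1,0,0,0,0]]

```text
time: 43.38
tool_pos: [519.0, -338.4, 48.1]
tcp_rot: [0.03, 1.0, -0.0, 0.0]
force: [-0.7, -0.5, -1.2]
finger_gap: 11.6
finger_force: 59.9
```

arm_command:
  targets:
    - [[-1,0,0,0.03,0],[-1,0,0,0.02,0],[-1,0,0,0.01,0],[-1,0,0,0,0]]

```text
time: 43.88
tool_pos: [518.8, -338.2, 44.7]
tcp_rot: [0.03, 1.0, 0.0, -0.0]
force: [0.6, -0.1, -1.0]
finger_gap: 11.9
finger_force: 60.0
```

arm_command:
  targets:
    - [[-0.5,0,0,0,0],[-0.2,0,0,0,0],[0,0,0,0,0],[0,0,0,-0.2,0],[0,0,0,-0.8,0]]

```text
time: 44.5
tool_pos: [516.9, -336.7, 92.4]
tcp_rot: [0.03, 1.0, 0.002, -0.003]
force: [0.7, -1.0, 0.6]
finger_gap: 42.8
finger_force: 0.0
```

arm_command:
  targets:
    - [[0,0,0,-1,0],[0,0,0,-1,0],[0,0,0,-1,0],[0,0,0,-0.3,0],[0,0,0,0,0]]

```text
time: 45.12
tool_pos: [519.8, -339.0, 263.0]
tcp_rot: [0.03, 1.0, -0.002, 0.002]
force: [0.7, 0.2, -0.1]
finger_gap: 42.8
finger_force: 0.0
```

Run:
```python
from h import *
for i in range(3): bot.get_image('side')
for n in('top','wrist'):
    im,P,h,s,v=scene(n,n+'16');X,Y,Z=P[...,0],P[...,1],P[...,2];B=(X>400)&(X<640)&(Y<-150)&(Y>-450)
    m=B&(Z>19)&(Z<34); print('cover',blob(P,im,m)); A=np.c_[X[m],Y[m],np.ones(m.sum())]; print('slope',np.linalg.lstsq(A,Z[m],rcond=None)[0])
    for q in(X<500,X>570): print('btn',blob(P,im,(X>400)&(X<640)&(Y<0)&(Y>-200)&q,(62,76)))
    if n=='top':
        print('spool',blob(P,im,(abs(X-452)<45)&(abs(Y-335)<45),(45,65)));print('wax',blob(P,im,(abs(X-592)<45)&(abs(Y-243)<45),(27,40)));print('carton',blob(P,im,(abs(X-427)<45)&(abs(Y-169)<45),(35,50)))
s=bot.read_state();print(s['time'],s['tool_pos'],s['force'])
```

```text
cover (array([ 522.9, -292.1]), array([141.5, 120.1]), 86.8, np.float64(23.5), 3302)
slope [-1.47760411e-03  1.24790424e-03  2.47125535e+01]
btn (array([456.4, -81.7]), array([47.5, 13.7]), 79.8, np.float64(69.5), 151)
btn (array([ 614.6, -111.9]), array([47.3, 14.7]), 76.9, np.float64(69.4), 157)
spool (array([451.6, 334.3]), array([26.8, 27.1]), 1.7, np.float64(55.3), 162)
wax (array([594.8, 244.8]), array([47.5, 31.4]), 7.4, np.float64(32.3), 309)
carton (array([428.7, 169.9]), array([44.9, 62.3]), 4.6, np.float64(42.6), 651)
cover (array([ 522.5, -293.4]), array([140.3, 120. ]), 87.0, np.float64(24.1), 14413)
slope [8.61446469e-04 9.26499859e-03 2.64212281e+01]
btn (array([455.6, -84. ]), array([49.1, 14.7]), 78.9, np.float64(69.9), 525)
btn (array([ 613.4, -113.2]), array([50.7, 14.5]), 77.4, np.float64(69.8), 475)
45.375 [ 518.2612529  -337.78852753  257.88678883] [-0.12552387  0.42708721 -0.74441636]
```

View pics/top16.png

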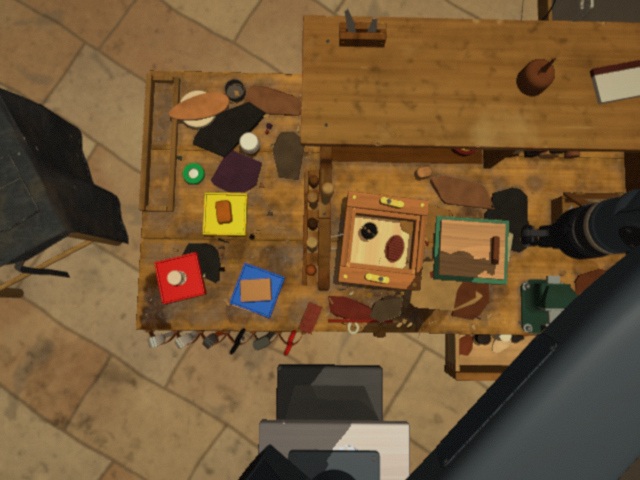

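The picture shows the spool at (177,278), wax (223,211) and carton (256,290) in their trays, both buttons parallel to their rails, and the cover flat on the green board at (471,250). All of it agrees with the measurements, so I'm handing in.

```bash
python3 -c "
from bench import bot
print(bot.close_job())"
```

```text
the job is handed in; nothing more can be done
None
```

I finished all five steps and handed the job in at about 45 s; I measured every piece within 3 mm of its target centre, the cover flat and square within about 0.3°, and both buttons past 1.4 rad, but no verdict came back.

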